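Load the graded drinks-station rack

TASK

Get the drinks station ready: stand the dropper bottle, the dasher bottle, the can and the cherry jar that are out on the open worktop (not the spares against the back wall) in the wooden rack in order of thickness, the thinnest in the smallest well up to the thickest in the largest, each upright and fully down in its own well. Do not knock any of them over on the way, and leave the jigger and the tumbler where they stand.

Things in the scene. Friction and masses are not known exactly. Their poses are not given: they have to be found in the camera images.
- dropper_mid (a point): Thinnest of the four to be racked: little brown glass dropper bottle, 33 mm across, 102 mm tall (the one on the open worktop; a spare stands at the back wall), with a pictured label, a black collar and a narrow black rubber bulb on top. Point at its centre, 51 mm above its foot; z up along the bottle. Glass body 33 mm across and straight up to 56 mm above the foot (grip it there, near the shoulder), collar 24 mm across from 62 to 77 mm.
- dasher_mid (a point): Second thinnest: dark brown dasher bottle with an orange label and a black screw cap, 41 mm across, 117 mm tall (the one on the open worktop; spares like it stand at the back wall). Point at its centre, 58.5 mm above its foot; z up along the bottle. Sides straight up to 67 mm above the foot, sloping shoulders to 84, then a thin neck; the cap, 20 mm across from 102 to 117 mm above the foot, is the place to grip.
- can_mid (a point): Second thickest: brown and gold drinks can, a plain cylinder 53 mm across and 134 mm tall (the one on the open worktop; spares stand at the back wall). Point at its centre, 67 mm above its foot; z up. Can be gripped anywhere on its side.
- jar_mid (a point): Thickest: squat glass jar of red cherries with a green screw lid, 60 mm across the body, 62 mm overall, 86 mm tall (the one on the open worktop; a spare stands at the back wall). Point at its centre, 43 mm above its foot; z up. The lid is 57 mm across and fills the top 11 mm.
- in_dropper (a point): Smallest of four round wells in a row, graded in size, in the fixed low wooden rack: 42 mm across, at the narrow-well end of the row. Point at the centre of the well's floor, 8 mm above the worktop; x along the row from smallest to largest well, z up. Well 26 mm deep with a 4 mm bevelled mouth; rack 320 x 112 mm, top 34 mm above the worktop; well centres 68, 77 and 86 mm apart.
- in_dasher (a point): Second smallest of four round wells in a row, graded in size, in the fixed low wooden rack: 52 mm across, next to the smallest. Point at the centre of the well's floor, 8 mm above the worktop; x along the row from smallest to largest well, z up. Well 26 mm deep with a 4 mm bevelled mouth; rack 320 x 112 mm, top 34 mm above the worktop; well centres 68, 77 and 86 mm apart.
- in_can (a point): Second largest of four round wells in a row, graded in size, in the fixed low wooden rack: 63 mm across, between the second smallest and the largest. Point at the centre of the well's floor, 8 mm above the worktop; x along the row from smallest to largest well, z up. Well 26 mm deep with a 4 mm bevelled mouth; rack 320 x 112 mm, top 34 mm above the worktop; well centres 68, 77 and 86 mm apart.
- in_jar (a point): Largest of four round wells in a row, graded in size, in the fixed low wooden rack: 72 mm across, at the other end of the row. Point at the centre of the well's floor, 8 mm above the worktop; x along the row from smallest to largest well, z up. Well 26 mm deep with a 4 mm bevelled mouth; rack 320 x 112 mm, top 34 mm above the worktop; well centres 68, 77 and 86 mm apart.
- jigger_mid (a point): Bystander, must not be moved: brass hourglass-shaped jigger, 44 mm across and 78 mm tall, standing loose on the worktop. Point at its centre, 39 mm above its foot.
- glass_mid (a point): Bystander, must not be moved: clear tumbler, 81 mm across and 93 mm tall, standing loose on a coaster 8 mm thick. Point at its centre, 46.5 mm above its foot. Over the back of the worktop behind it and to its left hangs a wall cabinet, front at x = 0.65, underside 0.45 m up: swing across with the arm drawn in, clear of it.
Not all that is in view belongs to the job. What is shaped like the part that bears can_mid but purple is not meant.

How it is judged:
By the outcome, as a careful person would: the job done as asked, in the order asked, and still so for the second after the job is handed in, with the robot touching nothing.
It also fails if it takes over 138 s, if anything falls off the work surface, if the arm or the gripper's body presses on something with over 40 N, if the wrist force passes 120 N, or if a joint passes its speed limit or range.

ROBOT

A 7-joint arm with a two-finger parallel gripper is mounted at the origin on a cart in front of the work surface, level with it; the furniture and walls round the work are solid. World frame = base frame: x ahead of the robot, y to its left, z up, the work surface at z = 0. Lengths are in mm, angles in rad, forces in N, time in s.
With the tool pointing down it reaches from about 350 to 900 mm from the base axis. Payload 8.1 kg.
Tool frame: the origin (TCP) lies at the very end of the fingers, on their centre line; the grasp point (between the pads) lies 19 mm behind it; z points along the fingers, y is the line along which they close (so a half turn about z gives the same grasp; the last joint's range is limited). The gripper opens to 92 mm and grips with 3 to 60 N. Pads are 19 mm wide; open, the fingers measure 130 mm over their backs; the gripper's body (75 mm by 190 mm) begins 47 mm behind the grasp point.
Start: joints at [-1.409, 0.434, 0.025, 1.573, -0.012, 1.134, -0.075], TCP at [163.6, 603.222, 226.742] pointing down, gripper open.
Joint ranges: [-2.62, 2.62], [-0.44, 2.09], [-1.27, 1.32], [0.08, 2.57], [-1.32, 4.46], [0.12, 2], [-2.74, 2.74]. Speed limits (rad/s): [2.22, 2.22, 3.01, 3.01, 3.14, 3.14, 3.14].

INTERFACE

Orientations are given as a rotation vector (axis times angle).
In Python, from rig import robot gives the robot as it stands.
- The arm moves only by the shell command python3 -m handwheel 'ROWS' [FORCE]. ROWS is JSON, a list of rows, each a list of 3 entries, a list of its own where there are three numbers: the shift along the tool's x, y, z in units of 25 mm (1.0 is 25 mm), then the turn, a rotation vector about the tool's x, y, z in degrees, then the finger opening in mm, from 0 to 91.8. In form: [[[tx, ty, tz], [ax, ay, az], fingers], ...]. A call has 1 to 8 rows; each row is the pose to reach, as a shift and turn from the pose commanded when the call began, along the tool's axes at that moment; what a row does not reach only later rows make up. A row lasts 1/12 s, in which the tool goes at most 41.7 mm and 7.16 degrees, less where a joint would pass 70% of its speed; a pose out of reach is approached as far as the arm can. A call with a gripper value outside its range is refused whole. The fingers move at their own pace and stop on an object; FORCE is the grip in N (left out, the last holds). Time passes only in rows, so rows that repeat a pose let the fingers close. It gives the time, the measured TCP pose, the force, the opening and the grip force at its end, in the units of the state.
- robot.observe(): the state, without advancing time (a new reading comes with each control period).
- robot.get_image(name): name is "scene" or "side" or "wrist"; returns (picture, depth): 420x560x3 uint8, red, green, blue; 420x560 float32, mm along the optical axis (not along the pixel's ray), 0 where there is no reading.
- robot.calibration(name): a dict with "mtx" (3x3 intrinsics, pixels), "camera_from_world" (4x4, takes a point from world to camera coordinates); the wrist camera has in their place "hand_eye" (4x4, takes a point from camera to tool coordinates, whose origin is the TCP and whose axes are the flange's). Camera axes: x right, y down, z forward; pixel columns grow to the right and rows downward; lengths in mm; the calibration is good to about 2 mm. The wrist camera is an equidistant fisheye: a pixel r from the principal point sees the ray r / f radians off the axis. A picture is of the moment at which its call begins: read the wrist's pose just before it. calibration takes no time and is no camera call.
- robot.close_job(): hands the job in; it is judged then, once.
The state is a dict: "clock": time; "q": joint angles; "dq": joint speeds; "tau": joint torques, N m; "eef_pos": TCP position; "eef_rot": TCP orientation; "contact_force": force on the tool from outside, world axes, zero at the start; "torque": the same for the moment, N m; "finger_gap": finger opening in mm; "gripper_force": force on a finger pad.
Only numpy, scipy, OpenCV 4.12 (cv2) and the standard library are available. Lean on these libraries where they do the work, as an engineer would, in place of code of your own. Each camera call takes 0.05 s, during which the arm holds its last target. There are 200 camera calls.

## Working session

There is one attempt and no reset: what is moved stays moved. The work goes in short steps, Python scripts to look and compute and a shell command to move; the robot and the scene stay as the last step left them, time stands still between calls to the robot, and variables do not carry over. Pictures are saved under pics/ and viewed, at most 14 in all, crops included, and the job is handed in when it is done.

```bash
mkdir -p pics; ls
python3 - <<'E'
from rig import robot
import cv2,numpy as np
s=robot.observe();print({k:np.round(v,3) for k,v in s.items()})
for n in ("scene","side"):
    p,d=robot.get_image(n);cv2.imwrite(f"pics/{n}0.png",p[:,:,::-1]);np.savez(f"{n}0.npz",p=p,d=d)
    c=robot.calibration(n);print(n,c)
print(robot.calibration("wrist"))
E
```

```text
pics
{'clock': np.float64(0.0), 'q': array([-1.409,  0.435,  0.025,  1.574, -0.012,  1.134, -0.075]), 'dq': array([ 0.   , -0.001,  0.001, -0.001, -0.   , -0.001,  0.   ]), 'tau': array([-0.0000e+00, -6.6783e+01,  9.8500e-01, -3.1449e+01, -6.1000e-02,
        4.2000e-02,  0.0000e+00]), 'eef_pos': array([163.505, 602.722, 225.977]), 'eef_rot': array([-4.150e-01, -3.114e+00,  2.000e-03]), 'contact_force': array([ 0.06 ,  0.435, -0.452]), 'torque': array([ 0.029,  0.02 , -0.03 ]), 'gripper_force': np.float64(0.0), 'finger_gap': np.float64(91.678)}
scene {'mtx': array([[456.47427928,   0.        , 273.10170673],
       [  0.        , 456.47427928, 208.78253475],
       [  0.        ,   0.        ,   1.        ]]), 'camera_from_world': array([[ 7.57036468e-01, -6.53281370e-01, -1.09195811e-02,
        -4.17893547e+02],
       [-4.65184477e-01, -5.27179476e-01, -7.11115463e-01,
         3.13311767e+02],
       [ 4.58801906e-01,  5.43419958e-01, -7.02990441e-01,
         1.05750328e+03],
       [ 0.00000000e+00,  0.00000000e+00,  0.00000000e+00,
         1.00000000e+00]])}
side {'mtx': arra
[... 330 characters left out ...]
88925e+01],
       [ 1.16695837e-01, -9.18214415e-01, -3.78502801e-01,
         1.22759153e+03],
       [ 0.00000000e+00,  0.00000000e+00,  0.00000000e+00,
         1.00000000e+00]])}
{'mtx': array([[325.1922621 ,   0.        , 278.58562465],
       [  0.        , 325.1922621 , 213.55722072],
       [  0.        ,   0.        ,   1.        ]]), 'hand_eye': array([[-1.73968411e-04, -9.52559598e-01, -3.04352070e-01,
         8.23392832e+01],
       [ 9.99999971e-01, -2.16372792e-04,  1.05599986e-04,
         9.78209754e-01],
       [-1.66443787e-04, -3.04352042e-01,  9.52559608e-01,
        -1.57963026e+02],
       [ 0.00000000e+00,  0.00000000e+00,  0.00000000e+00,
         1.00000000e+00]])}
```

View pics/scene0.png

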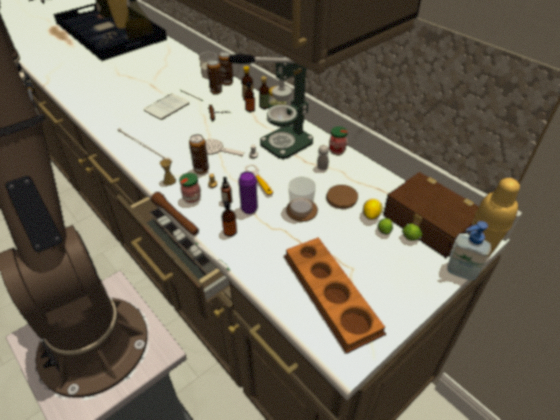

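View pics/side0.png

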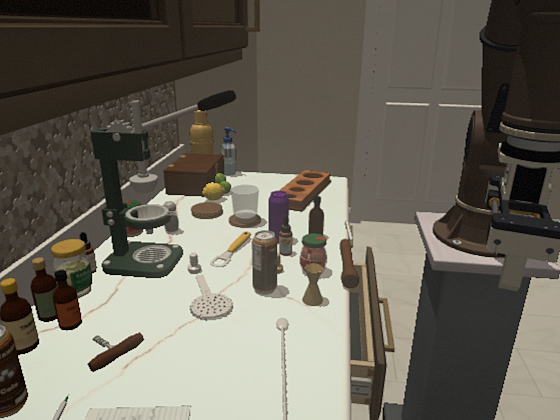

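```bash
cat > h.py <<'E'
import numpy as np,cv2
from rig import robot
from scipy.spatial.transform import Rotation as R
def cloud(n,d):
    c=robot.calibration(n);K=c["mtx"];T=np.linalg.inv(c["camera_from_world"])
    v,u=np.mgrid[:d.shape[0],:d.shape[1]]
    P=np.stack([(u-K[0,2])/K[0,0]*d,(v-K[1,2])/K[1,1]*d,d,np.ones_like(d)],-1)
    W=(P@T.T)[...,:3];W[d<=0]=np.nan;return W
def proj(n,X):
    c=robot.calibration(n);p=c["camera_from_world"]@np.append(X,1);p=c["mtx"]@p[:3];return p[:2]/p[2]
E
python3 - <<'E'
from h import *
for n in("scene","side"):
    f=np.load(n+"0.npz");W=cloud(n,f["d"]);p=f["p"]
    X=W.reshape(-1,3);C=p.reshape(-1,3)
    m=(X[:,2]>14)&(X[:,2]<250)&(X[:,0]>250)&(X[:,0]<900)&(X[:,1]>-700)&(X[:,1]<900)
    m&=np.isfinite(X).all(1)
    g=np.zeros((220,360),np.uint8);i=((X[m][:,0]-200)/5).astype(int);j=((X[m][:,1]+800)/5).astype(int);g[i,j]=1
    k,l,st,ce=cv2.connectedComponentsWithStats(g,connectivity=8)
    L=l[i,j]
    for a in range(1,k):
        q=X[m][L==a];
        if len(q)<60:continue
        u=proj(n,q.mean(0));print(n,u.round(),"lo",np.percentile(q,2,0).round(),"hi",np.percentile(q,98,0).round(),"col",np.median(C[m][L==a],0),len(q))
    r=p[130:250,150:350] if n=="scene" else p[170:310,190:350]
    cv2.imwrite(f"pics/crop_{n}.png",cv2.resize(r,None,fx=4,fy=4,interpolation=2)[:,:,::-1])
E
```

```text
scene [173. 211.] lo [344. 124.  16.] hi [380. 317.  39.] col [100.  59.  32.] 558
scene [190. 187.] lo [417. 226.  19.] hi [471. 280.  89.] col [97. 81. 58.] 552
scene [332. 288.] lo [ 437. -416.   16.] hi [ 588. -117.   37.] col [173. 104.  44.] 3543
scene [229. 219.] lo [431.  49.  17.] hi [467.  79. 118.] col [73. 34. 13.] 388
scene [167. 169.] lo [423. 360.  15.] hi [456. 396.  77.] col [120. 100.  54.] 207
scene [226. 190.] lo [505. 161.  16.] hi [533. 184.  99.] col [82. 66. 55.] 225
scene [199. 153.] lo [519. 323.  18.] hi [565. 368. 134.] col [64. 48. 31.] 621
scene [248. 191.] lo [523.  79.  18.] hi [569. 123. 134.] col [58. 27. 64.] 705
scene [212. 179.] lo [521. 256.  15.] hi [539. 277.  47.] col [151. 127.  71.] 67
scene [302. 195.] lo [623. -37.  18.] hi [702.  40. 102.] col [167. 167. 153.] 935
scene [265. 186.] lo [625. 106.  14.] hi [660. 187.  21.] col [207.  157.   16.5] 118
scene [343. 195.] lo [749. -88.  14.] hi [835.  -2.  21.] col [121.  84.  50.] 509
scene [385. 226.] lo [ 759. -240.   17.] hi [ 793. -201.   44.] col [ 95.5 119.5  33. ] 200
scene [435. 217.] 
[... 1669 characters left out ...]
  4.  20.] col [115.  90.  68.] 308
side [225. 185.] lo [ 763. -222.   15.] hi [ 794. -194.   44.] col [ 85. 101.  53.] 81
side [213. 190.] lo [ 771. -159.   16.] hi [ 831. -120.   58.] col [135. 116.  55.] 279
side [142. 227.] lo [776. 223.  17.] hi [899. 348. 239.] col [66. 72. 61.] 3913
side [213. 165.] lo [ 793. -438.   18.] hi [ 897. -167.  168.] col [71. 57. 42.] 1599
side [171. 216.] lo [832.  96.  16.] hi [864. 122.  89.] col [79. 75. 67.] 254
side [ 10. 374.] lo [844. 707.  16.] hi [861. 747. 132.] col [33. 21. 13.] 1642
side [208. 137.] lo [ 880. -438.   84.] hi [ 900. -392.  221.] col [86. 71. 45.] 244
side [ 66. 300.] lo [871. 521.  16.] hi [899. 550. 118.] col [42. 21. 11.] 1023
```

View pics/crop_scene.png

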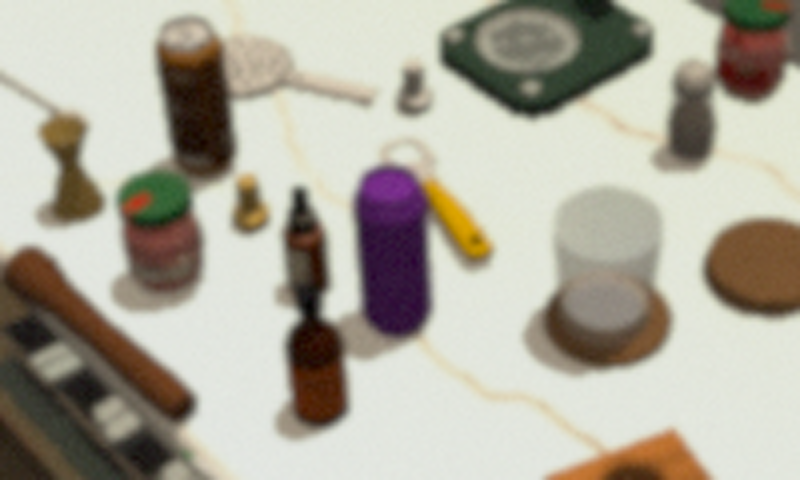

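View pics/crop_side.png

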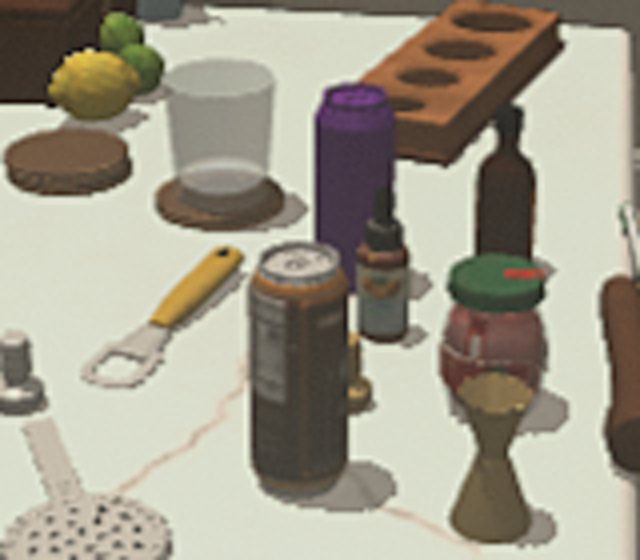

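Candidates in the scene image are as follows.
- **Cans:** brown/gold at (199,153), purple at (248,191) and spares at (215,76). I take (199,153): brown and gold, on the open worktop.
- **Droppers:** (226,190), the labelled brown bottle with the bulb on the open worktop.
- **Dashers:** (230,218) on open worktop; (249,97) is at the back wall.
- **Jars:** (190,187) on open worktop; (338,140) is at the back.

The crops confirm all four. Next I fit the rack.

```bash
cat >> h.py <<'E'
def rack(n,d):
    W=cloud(n,d);X=W.reshape(-1,3);m=(X[:,2]>27)&(X[:,2]<40)&(X[:,0]>400)&(X[:,0]<620)&(X[:,1]>-450)&(X[:,1]<-80)
    return X[m]
def plan(*wps):
    """wps: (x,y,z,yaw_deg of tool y axis in world) -> shifts/turns from present pose"""
    s=robot.observe();p=s["eef_pos"];A=R.from_rotvec(s["eef_rot"])
    a0=A.as_matrix();print("at",p.round(1),"yaw",np.degrees(np.arctan2(a0[1,1],a0[0,1])).round(1),"tilt",np.degrees(np.arccos(-a0[2,2])).round(2),"q7",s["q"][6].round(2))
    for x,y,z,w in wps:
        w=np.radians(w);yy=np.array([np.cos(w),np.sin(w),0]);zz=np.array([0,0,-1.]);xx=np.cross(yy,zz)
        B=R.from_matrix(np.stack([xx,yy,zz],1))
        d=A.inv().apply(np.array([x,y,z])-p)
        print((x,y,z),(d/25).round(3).tolist(),(A.inv()*B).as_rotvec(degrees=True).round(1).tolist(),"rows",int(np.ceil(max(np.linalg.norm(d)/41.7,np.degrees((A.inv()*B).magnitude())/7.16))))
E
python3 - <<'E'
from h import *
for n in("scene","side"):
    f=np.load(n+"0.npz");q=rack(n,f["d"])
    r=cv2.minAreaRect(q[:,:2].astype(np.float32));print(n,r,np.median(q[:,2]))
    print(cv2.boxPoints(r).round(1).tolist())
# wells: dark holes seen in scene: rectify top plane z=34
c=robot.calibration("scene");f=np.load("scene0.npz");T=c["camera_from_world"];M=c["mtx"]@np.c_[T[:3,:2],T[:3,2]*34+T[:3,3]]
S=np.array([[0.5,0,400],[0,0.5,-460],[0,0,1.]]) # rect px(col=x,row=y)->world
r=cv2.warpPerspective(f["p"],M@S,(480,760),flags=cv2.INTER_LINEAR|cv2.WARP_INVERSE_MAP)
cv2.imwrite("pics/rackrect.png",cv2.rotate(r,cv2.ROTATE_90_CLOCKWISE)[:,:,::-1])
print(list(map(float,robot.observe()["eef_pos"])));plan((452,71,300,62))
E
```

```text
scene ((517.7816162109375, -262.00408935546875), (312.28759765625, 103.61530303955078), 74.70976257324219) 33.55225515388747
[[426.6000061035156, -399.0], [526.5999755859375, -426.29998779296875], [608.9000244140625, -125.0], [509.0, -97.69999694824219]]
side ((519.5828857421875, -261.064453125), (318.06695556640625, 102.59815979003906), 74.958984375) 33.300527381427685
[[428.79998779296875, -401.29998779296875], [527.9000244140625, -428.0], [610.4000244140625, -120.80000305175781], [511.29998779296875, -94.19999694824219]]
[163.49527194565758, 602.7538290529677, 226.03128143594006]
at [163.5 602.8 226. ] yaw 74.8 tilt 0.08 q7 -0.08
(452, 71, 300) [-16.705, -17.513, -2.932] [-0.1, 0.0, 12.8] rows 15
```

View pics/rackrect.png

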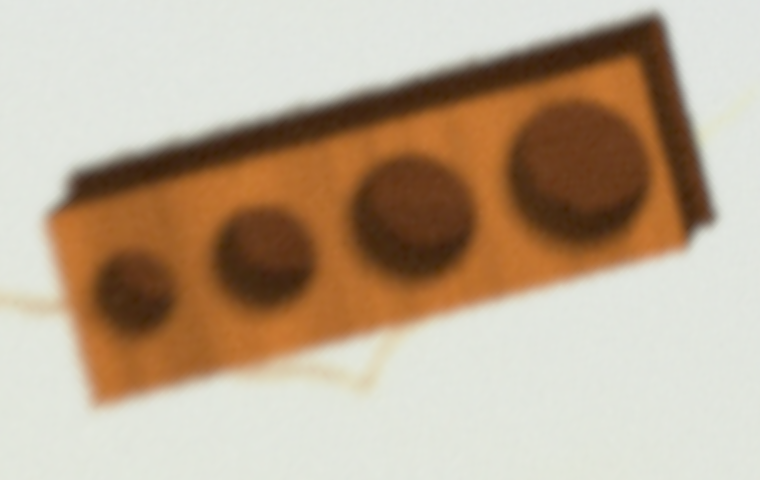

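The rectified rack view shows the wells at (136,292), (265,256), (413,217) and (579,171). In world coordinates that is about (546,-148), (528,-213), (508,-287) and (485,-370), and the spacings match. I'll start with the dasher.

```bash
python3 -c "
from h import *
plan((452,71,280,-15))"
```

```text
at [163.5 602.8 226. ] yaw 74.8 tilt 0.08 q7 -0.08
(452, 71, 280) [-16.705, -17.511, -2.132] [-0.1, 0.1, 89.8] rows 15
```

```bash
python3 -m handwheel '[[[-16.7,-17.51,-2.13],[0,0,89.8],60],[[-16.7,-17.51,-2.13],[0,0,89.8],60],[[-16.7,-17.51,-2.13],[0,0,89.8],60],[[-16.7,-17.51,-2.13],[0,0,89.8],60],[[-16.7,-17.51,-2.13],[0,0,89.8],60],[[-16.7,-17.51,-2.13],[0,0,89.8],60],[[-16.7,-17.51,-2.13],[0,0,89.8],60],[[-16.7,-17.51,-2.13],[0,0,89.8],60]]'
python3 -c "
from h import *
plan((452,71,280,-15));print(robot.observe()['q'])"
```

```text
clock: 0.77
eef_pos: [322.2, 309.2, 256.0]
eef_rot: [-1.865, -2.528, 0.0]
contact_force: [1.1, 1.0, -0.3]
finger_gap: 59.7
gripper_force: 0.0
at [322.2 309.2 256. ] yaw 17.2 tilt 0.02 q7 -0.54
(452, 71, 280) [-10.638, 2.144, -0.963] [-0.0, -0.0, 32.2] rows 7
[-1.17184376  0.10585556  0.31978557  1.95914276 -0.037983    1.08242298
 -0.53604946]
```

```bash
python3 -m handwheel '[[[-10.64,2.14,-0.96],[0,0,32.2],60],[[-10.64,2.14,-0.96],[0,0,32.2],60],[[-10.64,2.14,-0.96],[0,0,32.2],60],[[-10.64,2.14,-0.96],[0,0,32.2],60],[[-10.64,2.14,-0.96],[0,0,32.2],60],[[-10.64,2.14,-0.96],[0,0,32.2],60],[[-10.64,2.14,-0.96],[0,0,32.2],60],[[-10.64,2.14,-0.96],[0,0,32.2],60]]'
cat >> h.py <<'E'
def wray(pt,s):
    c=robot.calibration("wrist");K=c["mtx"];v=np.array([(pt[0]-K[0,2]),(pt[1]-K[1,2])])/K[0,0];t=np.hypot(*v)
    d=np.append(v/max(t,1e-9)*np.sin(t),np.cos(t));H=c["hand_eye"];A=R.from_rotvec(s["eef_rot"])
    return A.apply(H[:3,:3]@d),A.apply(H[:3,3])+s["eef_pos"]
def wat(pt,s,z):
    d,o=wray(pt,s);return (o+d*(z-o[2])/d[2])[:2]
def wproj(X,s):
    c=robot.calibration("wrist");K=c["mtx"];H=c["hand_eye"];A=R.from_rotvec(s["eef_rot"])
    t=H[:3,:3].T@(A.inv().apply(np.array(X,float)-s["eef_pos"])-H[:3,3]);a=np.arctan2(np.hypot(t[0],t[1]),t[2]);u=t[:2]/np.hypot(t[0],t[1])*a
    return u*K[0,0]+K[:2,2]
def wtop(s,img,x0,y0,z,half=70,k=4):
    """wrist picture rectified to plane z: px col=(x-x0+half)*k, row=(y0+half-y)*k"""
    n=int(2*half*k);g=np.array([[wproj((x0-half+i/k*8,y0+half-j/k*8,z),s) for i in range(n//8+1)] for j in range(n//8+1)],np.float32)
    m=cv2.resize(g,(n//8*8+8,n//8*8+8),interpolation=1);
    # bilinear upsample has half-pixel offset of 3.5 px
    M=np.float32([[1,0,-3.5],[0,1,-3.5]]);m=np.dstack([cv2.warpAffine(m[...,i],M,(n,n),borderMode=1) for i in (0,1)])
    return cv2.remap(img,m[...,0].copy(),m[...,1].copy(),1)
def wshot(name):
    s=robot.observe();p,d=robot.get_image("wrist");cv2.imwrite(f"pics/{name}.png",p[:,:,::-1]);np.savez(name+".npz",p=p,d=d,eef_pos=s["eef_pos"],eef_rot=s["eef_rot"]);return s,p,d
def wcloud(s,d):
    h,w=d.shape;c=robot.calibration("wrist");K=c["mtx"];v,u=np.mgrid[:h,:w];vx=(u-K[0,2])/K[0,0];vy=(v-K[1,2])/K[0,0];t=np.hypot(vx,vy)+1e-9
    P=np.stack([vx/t*np.tan(t)*d,vy/t*np.tan(t)*d,d],-1);H=c["hand_eye"];A=R.from_rotvec(s["eef_rot"]).as_matrix()
    W=(P@H[:3,:3].T+H[:3,3])@A.T+s["eef_pos"];W[d<=0]=np.nan;return W
E
python3 -c "
from h import *
s,p,d=wshot('w1');W=wcloud(s,d);plan((452,71,280,-15));print(s['q'].round(2))
for nm,(x,y),r,zl in (('dash',(452,71),45,(105,130)),('dashbody',(452,71),45,(20,66)),('drop',(520,178),30,(85,110)),('purple',(548,106),40,(120,140))):
    X=W.reshape(-1,3);m=(np.hypot(X[:,0]-x,X[:,1]-y)<r)&(X[:,2]>zl[0])&(X[:,2]<zl[1]);q=X[m]
    print(nm,len(q),len(q) and (np.percentile(q,2,0).round(1),np.percentile(q,98,0).round(1)))
"
```

```text
clock: 1.43
eef_pos: [455.0, 68.4, 280.6]
eef_rot: [2.493, 1.909, 0.001]
contact_force: [-0.3, -0.5, -0.0]
finger_gap: 60.1
gripper_force: 0.0
at [453.8  71.1 280.1] yaw -15.0 tilt 0.04 q7 -0.44
(452, 71, 280) [-0.023, -0.068, 0.003] [0.0, 0.0, 0.0] rows 1
[-0.82  0.11  0.63  1.91 -0.07  1.14 -0.44]
dash 318 (array([442.4,  65.4, 107.3]), array([460.2,  83.6, 118.1]))
dashbody 143 (array([436.1,  74.8,  22.3]), array([471.3,  94.4,  64.9]))
drop 134 (array([513.8, 174.6,  90.5]), array([525.6, 186.3, 101.7]))
purple 1954 (array([526. ,  87.9, 120.7]), array([568.5, 132.1, 134.6]))
```

View pics/w1.png

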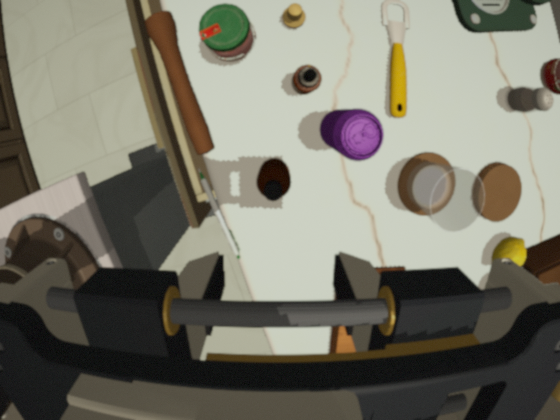

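The wrist view shows the dasher at (273,180), the dropper at (307,78), the jar at (226,32) and the purple can at (357,133). I'll measure again now that the arm has settled.

```bash
cat >> h.py <<'E'
def blob(W,x,y,r,zl,zh):
    X=W.reshape(-1,3);m=(np.hypot(X[:,0]-x,X[:,1]-y)<r)&(X[:,2]>zl)&(X[:,2]<zh);q=X[m]
    if len(q)<5: return print("few",len(q))
    c,rad=cv2.minEnclosingCircle(q[:,:2].astype(np.float32));lo,hi=np.percentile(q,2,0),np.percentile(q,98,0)
    print("n",len(q),"mid",((lo+hi)/2).round(1),"span",(hi-lo).round(1),"circ",np.round(c,1),round(rad,1),"ztop",hi[2].round(1))
E
python3 -c "
from h import *
s,p,d=wshot('w2');W=wcloud(s,d);plan((452,75,90,-15))
blob(W,452,75,25,112,125);blob(W,520,180,25,95,110);blob(W,547,110,35,128,140);blob(W,447,257,45,78,95)"
```

```text
at [453.   73.1 279.8] yaw -14.8 tilt 0.03 q7 -0.44
(452, 75, 90) [0.066, -0.054, 7.591] [-0.0, 0.0, 0.2] rows 5
n 289 mid [451.3  74.5 115.8] span [17.3 17.5  4.8] circ [451.   74.1] 9.9 ztop 118.2
n 109 mid [520.  180.5  98.3] span [10.8 11.1  6.3] circ [520.4 180.7] 6.5 ztop 101.5
n 1455 mid [548.8 109.4 131.4] span [39.4 38.6  6.5] circ [548.7 109.3] 22.2 ztop 134.6
n 1933 mid [446.1 259.4  85.2] span [49.7 50.3  5.6] circ [446. 260.] 28.4 ztop 88.0
```

```bash
python3 -m handwheel '[[[0,0,4],[0,0,0],50],[[0,0,4],[0,0,0],50],[[0,0,4],[0,0,0],50],[[0,0,4],[0,0,0],50],[[0,0,4],[0,0,0],50],[[0,0,4],[0,0,0],50]]'
python3 -c "
from h import *
s,p,d=wshot('w3');W=wcloud(s,d);plan((451.3,74.5,91,-15))
blob(W,452,75,25,112,125)"
```

```text
clock: 2.03
eef_pos: [453.6, 74.7, 181.1]
eef_rot: [2.485, 1.921, 0.002]
contact_force: [0.1, -0.6, -0.6]
finger_gap: 50.3
gripper_force: 0.0
at [453.9  74.6 181.4] yaw -14.6 tilt 0.14 q7 -0.34
(451.3, 74.5, 91) [-0.037, -0.107, 3.616] [0.1, -0.1, 0.4] rows 3
n 555 mid [451.1  74.6 115.5] span [17.5 17.5  5.1] circ [451.2  74. ] 10.1 ztop 118.0
```

```bash
python3 -m handwheel '[[[0,-0.1,1.2],[0,0,0],50],[[-0.03,-0.11,2.4],[0,0,0],50],[[-0.03,-0.11,3.2],[0,0,0],50],[[-0.03,-0.11,3.6],[0,0,0],50],[[-0.03,-0.11,3.6],[0,0,0],50],[[-0.03,-0.11,3.6],[0,0,0],50]]' && python3 -m handwheel '[[[0,0,0],[0,0,0],30],[[0,0,0],[0,0,0],25],[[0,0,0],[0,0,0],20],[[0,0,0],[0,0,0],15],[[0,0,0],[0,0,0],10],[[0,0,0],[0,0,0],10],[[0,0,0],[0,0,0],10],[[0,0,0],[0,0,0],10]]' 20
```

```text
clock: 2.58
eef_pos: [450.9, 74.0, 91.0]
eef_rot: [2.487, 1.919, 0.002]
contact_force: [-0.1, 0.3, 0.3]
finger_gap: 50.2
gripper_force: 0.0
clock: 3.25
eef_pos: [450.4, 73.8, 90.1]
eef_rot: [2.487, 1.919, 0.001]
contact_force: [-0.3, 0.4, 3.1]
finger_gap: 19.8
gripper_force: 18.9
```

```bash
python3 -m handwheel '[[[0,0,-0.3],[0,0,0],10],[[0,0,-1],[0,0,0],10],[[0,0,-2],[0,0,0],10],[[0,0,-3.5],[0,0,0],10],[[0,0,-5],[0,0,0],10],[[0,0,-6.5],[0,0,0],10],[[0,0,-6.5],[0,0,0],10],[[0,0,-6.5],[0,0,0],10]]' 30
python3 -c "
from h import *
plan((528,-213,255,-15),(528,-150,255,-15))"
```

```text
clock: 3.92
eef_pos: [451.1, 73.9, 254.5]
eef_rot: [2.486, 1.919, 0.007]
contact_force: [0.4, 0.3, -1.7]
finger_gap: 19.7
gripper_force: 28.0
at [451.1  73.9 254.5] yaw -14.7 tilt 0.24 q7 -0.42
(528, -213, 255) [-10.325, 5.883, -0.033] [0.2, -0.2, 0.3] rows 8
(528, -150, 255) [-7.887, 5.245, -0.027] [0.2, -0.2, 0.3] rows 6
```

```bash
python3 -m handwheel '[[[-1,0.57,0],[0,0,0],10],[[-2.4,1.37,0],[0,0,0],10],[[-4,2.28,0],[0,0,0],10],[[-5.6,3.19,0],[0,0,0],10],[[-7.2,4.1,0],[0,0,0],10],[[-8.8,5.01,0],[0,0,0],10],[[-10,5.69,0],[0,0,0],10],[[-10.33,5.88,0],[0.2,-0.2,0.3],10]]' && python3 -m handwheel '[[[0,0,0],[0,0,0],10],[[0,0,0],[0,0,0],10],[[0,0,0],[0,0,0],10]]'
python3 -c "
from h import *
s,p,d=wshot('w4');W=wcloud(s,d);plan((528,-213,255,-15))
f=np.load('scene0.npz')
X=W.reshape(-1,3);m=(X[:,2]>28)&(X[:,2]<40)&(X[:,0]>400)&(X[:,0]<630)&(X[:,1]>-450)&(X[:,1]<-80)
print(m.sum(),cv2.minAreaRect(X[m][:,:2].astype(np.float32)))
r=wtop(s,p,514,-265,34,160,2.4);cv2.imwrite('pics/w4r.png',r[:,:,::-1])
"
```

```text
clock: 4.58
eef_pos: [525.6, -219.0, 251.3]
eef_rot: [-2.497, -1.907, 0.013]
contact_force: [-0.2, 0.1, -1.4]
finger_gap: 19.3
gripper_force: 27.9
clock: 4.83
eef_pos: [526.1, -212.4, 251.1]
eef_rot: [-2.489, -1.911, 0.01]
contact_force: [-0.5, 0.6, -0.8]
finger_gap: 19.4
gripper_force: 27.9
at [ 526.4 -211.9  251.5] yaw -14.9 tilt 0.36 q7 0.32
(528, -213, 255) [-0.028, 0.073, -0.142] [-0.3, 0.2, 0.1] rows 1
8030 ((530.6803588867188, -209.3765869140625), (201.6999969482422, 101.07894897460938), 74.84365844726562)Traceback (most recent call last):
  File "<string>", line 7, in <module>
    r=wtop(s,p,514,-265,34,160,2.4);cv2.imwrite('pics/w4r.png',r[:,:,::-1])
  File "h.py", line 35, in wtop
    n=int(2*half*k);g=np.array([[wproj((x0-half+i/k*8,y0+half-j/k*8,z),s) for i in range(n//8+1)] for j in range(n//8+1)],np.float32)
                                 ~~~~~^^^^^^^^^^^^^^^^^^^^^^^^^^^^^^^^^^^
  File "h.py", line 30, in wproj
    c=robot.calibration("wrist");K=c["mtx"];H=c["hand_eye"];A=R.from_rotvec(s["eef_rot"])
ValueError: time passes only in moves, steps and waits
```

View pics/w4.png

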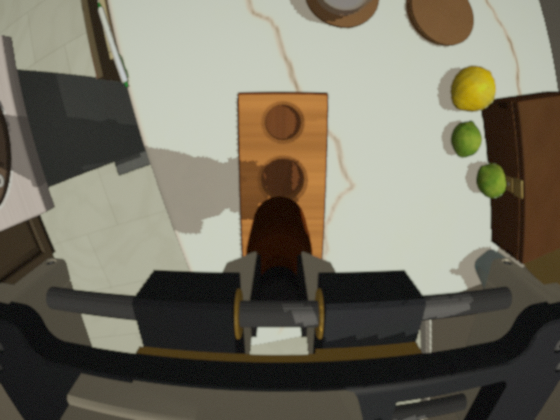

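```bash
python3 - <<'E'
s=open('h.py').read()
s=s.replace('from scipy','CAL=robot.calibration("wrist")\nfrom scipy',1).replace('c=robot.calibration("wrist")','c=CAL')
s+='''
def wells(s,d,z=34):
    W=cv2.medianBlur(wcloud(s,d).astype(np.float32)[...,2],5)
    P=wcloud(s,d);m=((abs(W-z)<3.5)&(P[...,0]>400)&(P[...,0]<640)&(P[...,1]>-450)&(P[...,1]<-70)).astype(np.uint8)
    m=cv2.morphologyEx(m,cv2.MORPH_OPEN,np.ones((3,3)))
    cs,h=cv2.findContours(m,cv2.RETR_CCOMP,cv2.CHAIN_APPROX_NONE)
    for c,k in zip(cs,h[0]):
        if len(c)<40: continue
        q=np.float32([wat(t,s,z) for t in c[:,0].astype(float)])
        if k[3]>=0: e=cv2.fitEllipse(q);print("well",np.round(e[0],1),np.round(e[1],1))
        else: r=cv2.minAreaRect(q);print("outline",np.round(cv2.boxPoints(r),1).tolist(),np.round(r[1],1),r[2])
'''
open('h.py','w').write(s)
E
python3 -c "
from h import *
f=np.load('w4.npz');wells(f,f['d'])
W=wcloud(f,f['d']);print(np.nanmedian(W[150,245:260,2]),np.nanmedian(W[95:180,180:220,2]))
r=wtop(f,f['p'],535,-190,34,100,3);cv2.imwrite('pics/w4r.png',r[:,:,::-1])
"
```

```text
outline [[456.1000061035156, -291.6000061035156], [553.2999877929688, -318.0], [605.7000122070312, -125.19999694824219], [508.5, -98.80000305175781]] [199.8 100.7] 74.80123138427734
well [ 548.3 -142.4] [44.  44.3]
33.87694811506421 -0.1014482679337192
```

View pics/w4r.png

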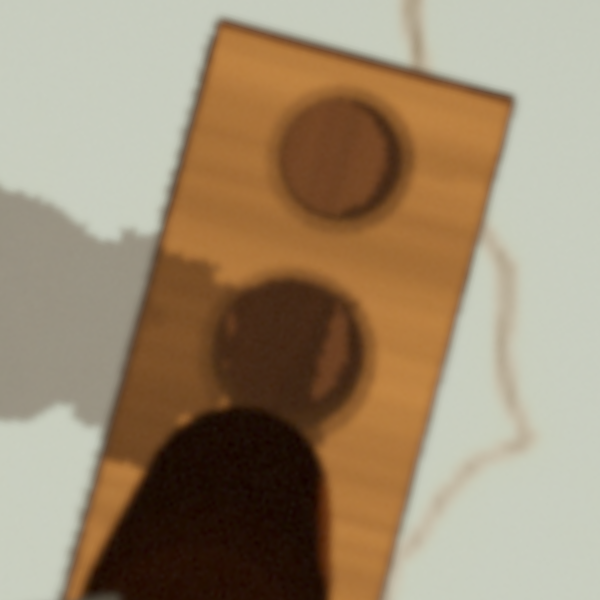

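Seen from the wrist, the smallest well's centre is (548.5,-142.5) and the rack axis is at 74.8°. I trust this view more than the scene camera. That puts the dasher well at (530.6,-208.1), the can well at (510.4,-282.4) and the jar well at (487.9,-365.4).

```bash
python3 -c "
from h import *
plan((530.6,-208.1,150,-15),(530.6,-208.1,120,-15))"
```

```text
at [ 526.4 -211.9  251.5] yaw -14.9 tilt 0.36 q7 0.32
(530.6, -208.1, 150) [0.2, 0.147, 4.057] [-0.3, 0.2, 0.1] rows 3
(530.6, -208.1, 120) [0.204, 0.153, 5.257] [-0.3, 0.2, 0.1] rows 4
```

```bash
python3 -m handwheel '[[[0.2,0.14,0.8],[-0.3,0.2,0],10],[[0.2,0.15,1.8],[-0.3,0.2,0],10],[[0.2,0.15,2.8],[-0.3,0.2,0],10],[[0.2,0.15,3.6],[-0.3,0.2,0],10],[[0.2,0.15,4.06],[-0.3,0.2,0],10],[[0.2,0.15,4.06],[-0.3,0.2,0],10],[[0.2,0.15,4.06],[-0.3,0.2,0],10],[[0.2,0.15,4.06],[-0.3,0.2,0],10]]'
python3 -c "
from h import *
plan((530.6,-208.1,120,-15),(530.6,-208.1,99,-15))"
```

```text
clock: 5.55
eef_pos: [532.2, -209.7, 152.1]
eef_rot: [2.489, 1.912, 0.003]
contact_force: [0.9, 0.1, -1.0]
finger_gap: 19.5
gripper_force: 27.9
at [ 532.2 -209.7  152.1] yaw -14.9 tilt 0.2 q7 0.4
(530.6, -208.1, 120) [0.044, -0.081, 1.285] [0.2, -0.0, 0.1] rows 1
(530.6, -208.1, 99) [0.044, -0.084, 2.125] [0.2, -0.0, 0.1] rows 2
```

```bash
python3 -m handwheel '[[[0.03,-0.06,0.5],[0.2,0,0],10],[[0.03,-0.06,0.9],[0.2,0,0],10],[[0.03,-0.06,1.3],[0.2,0,0],10],[[0.03,-0.06,1.3],[0.2,0,0],10]]' && python3 -m handwheel '[[[0,0,0.2],[0,0,0],10],[[0,0,0.4],[0,0,0],10],[[0,0,0.6],[0,0,0],10],[[0,0,0.72],[0,0,0],10],[[0,0,0.78],[0,0,0],10],[[0,0,0.78],[0,0,0],10]]'
```

```text
clock: 5.88
eef_pos: [529.0, -207.8, 116.1]
eef_rot: [-2.489, -1.911, 0.004]
contact_force: [-0.1, 0.1, -1.5]
finger_gap: 19.6
gripper_force: 27.9
clock: 6.38
eef_pos: [530.1, -208.6, 98.6]
eef_rot: [-2.491, -1.912, 0.002]
contact_force: [-0.9, -1.0, -0.9]
finger_gap: 19.7
gripper_force: 27.9
```

```bash
python3 -m handwheel '[[[0,0,0.03],[0,0,0],10],[[0,0,0.06],[0,0,0],10],[[0,0,0.06],[0,0,0],10]]' && python3 -m handwheel '[[[0,0,0],[0,0,0],25],[[0,0,0],[0,0,0],35],[[0,0,0],[0,0,0],40],[[0,0,0],[0,0,0],40]]' && python3 -m handwheel '[[[0,0,-0.5],[0,0,0],40],[[0,0,-1.5],[0,0,0],40],[[0,0,-3],[0,0,0],40],[[0,0,-4.5],[0,0,0],40],[[0,0,-6],[0,0,0],40],[[0,0,-6.4],[0,0,0],40],[[0,0,-6.4],[0,0,0],40],[[0,0,-6.4],[0,0,0],40]]'
python3 -c "
from h import *
s,p,d=wshot('w5');wells(s,d);W=wcloud(s,d);blob(W,531,-208,20,110,140);blob(W,531,-208,40,118,140)
plan((520,180,220,21))"
```

```text
clock: 6.63
eef_pos: [530.7, -208.9, 98.1]
eef_rot: [-2.492, -1.913, 0.0]
contact_force: [-1.2, 0.7, 4.4]
finger_gap: 19.5
gripper_force: 28.6
clock: 6.97
eef_pos: [530.2, -208.5, 97.4]
eef_rot: [-2.491, -1.912, 0.002]
contact_force: [-0.5, -1.5, -0.8]
finger_gap: 38.3
gripper_force: 0.0
clock: 7.63
eef_pos: [530.6, -208.6, 258.1]
eef_rot: [-2.491, -1.913, -0.0]
contact_force: [0.1, 0.6, -0.3]
finger_gap: 40.2
gripper_force: 0.0
outline [[439.29998779296875, -354.8999938964844], [538.7999877929688, -380.70001220703125], [605.2000122070312, -124.5], [505.79998779296875, -98.69999694824219]] [264.7 102.8] 75.45752716064453
well [ 510.8 -281.9] [64.4 65.6]
well [ 529.7 -212. ] [52.4 65.8]
well [ 548.7 -142.9] [43.1 45.1]
n 390 mid [ 531.2 -207.9  119.3] span [17.6 18.  13.8] circ [ 530.9 -208.4] 10.0 ztop 126.2
n 357 mid [ 530.9 -208.   122.8] span [17.5 17.8  6.7] circ [ 530.9 -208.4] 10.0 ztop 126.2
at [ 530.1 -208.3  257. ] yaw -15.0 tilt 0.14 q7 0.31
(520, 180, 220) [14.9, -4.395, 1.498] [-0.1, -0.1, -36.0] rows 10
```

```bash
python3 -m handwheel '[[[1,-0.3,0],[0,0,-4],60],[[2.5,-0.74,0],[0,0,-10],60],[[4.1,-1.2,0],[0,0,-16],60],[[5.7,-1.68,0.3],[0,0,-22],60],[[7.3,-2.15,0.6],[0,0,-28],60],[[8.9,-2.6,0.9],[0,0,-34],60],[[10.5,-3.1,1.1],[0,0,-36],60],[[12.1,-3.57,1.3],[0,0,-36],60]]' && python3 -m handwheel '[[[1.65,-2.0,0.2],[0,0,0],60],[[2.3,-2.4,0.2],[0,0,0],60],[[2.3,-2.4,0.2],[0,0,0],60],[[2.3,-2.4,0.2],[0,0,0],60],[[2.3,-2.4,0.2],[0,0,0],60],[[2.3,-2.4,0.2],[0,0,0],60]]'
python3 -c "
from h import *
s,p,d=wshot('w6');W=wcloud(s,d);plan((520,180,220,21));blob(W,520,180,25,92,110)
blob(W,520,180,25,62,80);blob(W,547,110,35,128,140)"
```

```text
clock: 8.35
eef_pos: [520.7, 105.4, 223.7]
eef_rot: [-1.774, -2.589, 0.004]
contact_force: [0.7, 0.3, -0.6]
finger_gap: 60.0
gripper_force: 0.0
clock: 8.85
eef_pos: [446.4, 135.2, 220.3]
eef_rot: [-1.78, -2.587, 0.002]
contact_force: [0.6, -0.2, 0.3]
finger_gap: 59.8
gripper_force: 0.0
at [446.6 135.1 220.3] yaw 20.9 tilt 0.09 q7 0.09
(520, 180, 220) [0.63, 3.386, 0.009] [-0.1, -0.0, -0.1] rows 3
n 168 mid [519.8 181.   97.2] span [11.1 12.3  9.6] circ [520.3 180.9] 6.9 ztop 102.0
n 326 mid [517.8 181.6  70.9] span [18.7 21.8 16.9] circ [518.7 181.6] 13.0 ztop 79.4
n 167 mid [547.3 126.2 131.4] span [19.5  9.8  6.4] circ [549.3 127.4] 12.5 ztop 134.6
```

```bash
python3 -m handwheel '[[[0.2,1.1,0],[0,0,0],60],[[0.4,2.3,0],[0,0,0],60],[[0.65,3.4,0],[0,0,0],60],[[0.65,3.41,1],[0,0,0],60],[[0.65,3.41,2],[0,0,0],60],[[0.65,3.41,3],[0,0,0],60],[[0.65,3.41,3],[0,0,0],60],[[0.65,3.41,3],[0,0,0],60]]'
python3 -c "
from h import *
s,p,d=wshot('w7');W=wcloud(s,d);plan((520.2,181,40,21));blob(W,520,180,25,92,110)
blob(W,520,180,25,62,80)"
```

```text
clock: 9.57
eef_pos: [519.3, 180.5, 144.7]
eef_rot: [-1.78, -2.586, 0.005]
contact_force: [0.7, -0.5, 0.3]
finger_gap: 60.0
gripper_force: 0.0
at [520.2 180.9 146. ] yaw 20.9 tilt 0.09 q7 0.18
(520.2, 181, 40) [-0.0, 0.008, 4.24] [-0.1, -0.0, -0.1] rows 3
n 289 mid [520.  181.9  96.9] span [11.6 11.   8.8] circ [520.1 181.4] 6.4 ztop 101.3
n 548 mid [519.6 183.4  70.8] span [21.5 18.4 16.8] circ [520.1 181.8] 13.1 ztop 79.2
```

```bash
python3 -m handwheel '[[[0.02,0.01,1],[0,0,0],60],[[0.02,0.01,2],[0,0,0],60],[[0.02,0.01,3],[0,0,0],60],[[0.02,0.01,3.8],[0,0,0],60],[[0.02,0.01,4.18],[0,0,0],60],[[0.02,0.01,4.18],[0,0,0],60],[[0.02,0.01,4.18],[0,0,0],60]]' && python3 -m handwheel '[[[0,0,0],[0,0,0],45],[[0,0,0],[0,0,0],40],[[0,0,0],[0,0,0],35],[[0,0,0],[0,0,0],25],[[0,0,0],[0,0,0],25],[[0,0,0],[0,0,0],25],[[0,0,0],[0,0,0],25]]' 20
```

```text
clock: 10.2
eef_pos: [520.3, 182.4, 42.2]
eef_rot: [-1.779, -2.588, -0.001]
contact_force: [0.3, -0.3, 0.7]
finger_gap: 60.0
gripper_force: 0.0
clock: 10.78
eef_pos: [519.5, 182.4, 41.4]
eef_rot: [-1.778, -2.588, 0.0]
contact_force: [-1.3, -0.7, 6.8]
finger_gap: 31.8
gripper_force: 20.0
```

```bash
python3 -m handwheel '[[[0,0,0],[0,0,0],40],[[0,0,0],[0,0,0],50],[[0,0,0.08],[0,0,0],50],[[0,0,0.1],[0,0,0],50],[[0,0,0.1],[0,0,0],50],[[0,0,0.1],[0,0,0],50]]' && python3 -m handwheel '[[[0,0,0],[0,0,0],38],[[0,0,0],[0,0,0],35],[[0,0,0],[0,0,0],25],[[0,0,0],[0,0,0],25],[[0,0,0],[0,0,0],25]]' 20
```

```text
clock: 11.28
eef_pos: [519.2, 182.2, 38.3]
eef_rot: [-1.778, -2.588, 0.001]
contact_force: [-0.3, 0.7, 0.3]
finger_gap: 49.9
gripper_force: 0.0
clock: 11.7
eef_pos: [519.3, 182.3, 38.5]
eef_rot: [-1.778, -2.588, 0.001]
contact_force: [-0.5, -0.1, -0.4]
finger_gap: 31.8
gripper_force: 20.0
```

```bash
python3 -m handwheel '[[[0,0,-0.3],[0,0,0],25],[[0,0,-1],[0,0,0],25],[[0,0,-2],[0,0,0],25],[[0,0,-3.5],[0,0,0],25],[[0,0,-5],[0,0,0],25],[[0,0,-6.5],[0,0,0],25],[[0,0,-6.8],[0,0,0],25],[[0,0,-6.8],[0,0,0],25]]' 30
python3 -c "
from h import *
plan((548.7,-142.8,208,-15))"
```

```text
clock: 12.37
eef_pos: [521.3, 182.7, 211.9]
eef_rot: [1.778, 2.589, 0.008]
contact_force: [0.3, -0.4, -1.5]
finger_gap: 31.7
gripper_force: 30.0
at [521.3 182.7 211.9] yaw 21.0 tilt 0.29 q7 0.14
(548.7, -142.8, 208) [-12.548, -3.646, 0.112] [0.2, -0.2, 36.0] rows 8
```

```bash
python3 -m handwheel '[[[-1,-0.29,0],[0,0,4],25],[[-2.6,-0.75,0],[0,0,10],25],[[-4.2,-1.2,0],[0,0,16],25],[[-5.8,-1.68,0],[0,0,22],25],[[-7.4,-2.15,0],[0,0,28],25],[[-9,-2.6,0],[0,0,34],25],[[-10.6,-3.1,0],[0,0,36],25],[[-11.8,-3.43,0.1],[0,0,36],25]]' && python3 -m handwheel '[[[0,0,0],[0,0,0],25],[[0,0,0],[0,0,0],25],[[0,0,0],[0,0,0],25]]'
python3 -c "
from h import *
s,p,d=wshot('w8');W=wcloud(s,d);plan((548.7,-142.8,110,-15),(548.7,-142.8,90,-15));wells(s,d)
P=s['eef_pos'];blob(W,P[0],P[1],20,P[2]+24,P[2]+40);blob(W,P[0],P[1],25,P[2]-38,P[2]-10);"
```

```text
clock: 13.03
eef_pos: [543.8, -127.8, 204.6]
eef_rot: [-2.496, -1.905, 0.005]
contact_force: [0.3, -0.1, -0.6]
finger_gap: 31.3
gripper_force: 30.0
clock: 13.28
eef_pos: [544.5, -123.1, 204.3]
eef_rot: [-2.489, -1.911, 0.004]
contact_force: [0.0, 0.5, -0.6]
finger_gap: 31.5
gripper_force: 30.0
at [ 544.8 -122.4  204.6] yaw -14.9 tilt 0.23 q7 0.18
(548.7, -142.8, 110) [-0.75, 0.377, 3.782] [-0.2, -0.0, 0.1] rows 3
(548.7, -142.8, 90) [-0.75, 0.38, 4.582] [-0.2, -0.0, 0.1] rows 3
outline [[504.1000061035156, -334.3999938964844], [542.7000122070312, -346.0], [555.2000122070312, -304.5], [516.5999755859375, -292.8999938964844]] [43.3 40.3] 73.24813842773438
outline [[448.79998779296875, -322.1000061035156], [479.79998779296875, -329.8999938964844], [490.79998779296875, -286.29998779296875], [459.79998779296875, -278.3999938964844]] [45. 32.] 75.86398315429688
outline [[486.0, -180.6999969482422], [583.4000244140625, -206.89999389648438], [605.5999755859375, -124.4000015258789], [508.29998779296875, -98.19999694824219]] [ 85.4 100.8] 74.92390441894531
n 1255 mid [ 546.9 -116.5  236. ] span [32.4 15.6 14.6] circ [ 545.1 -120.6] 18.8 ztop 243.3
n 741 mid [ 545.9 -114.1  181.2] span [29.5 13.5 25.4] circ [ 545.2 -120. ] 16.4 ztop 193.9
```

View pics/w8.png

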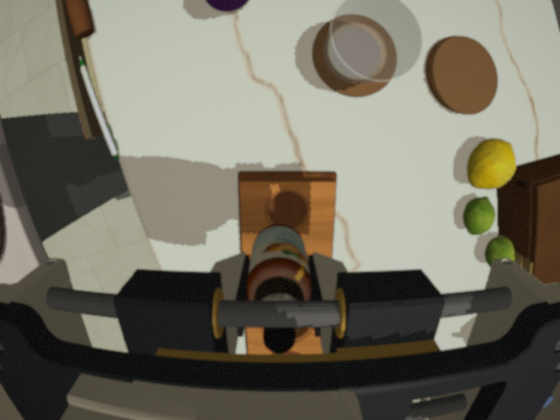

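```bash
python3 -m handwheel '[[[-0.3,0.15,0],[-0.2,0,0],25],[[-0.7,0.35,0.8],[-0.2,0,0],25],[[-0.75,0.38,2],[-0.2,0,0],25],[[-0.75,0.38,3.2],[-0.2,0,0],25],[[-0.75,0.38,4.2],[-0.2,0,0],25],[[-0.75,0.38,4.58],[-0.2,0,0],25],[[-0.75,0.38,4.58],[-0.2,0,0],25],[[-0.75,0.38,4.58],[-0.2,0,0],25]]' && python3 -m handwheel '[[[0,0,0],[0,0,0],25],[[0,0,0],[0,0,0],25]]'
python3 -c "
from h import *
plan((548.7,-142.8,70,-15),(548.7,-142.8,46.5,-15))"
```

```text
clock: 14.0
eef_pos: [549.8, -144.2, 91.7]
eef_rot: [2.49, 1.913, 0.002]
contact_force: [0.1, 0.6, -0.0]
finger_gap: 31.6
gripper_force: 30.0
clock: 14.17
eef_pos: [550.6, -144.6, 92.9]
eef_rot: [2.489, 1.912, 0.005]
contact_force: [0.3, -0.6, -0.1]
finger_gap: 31.8
gripper_force: 30.0
at [ 550.6 -144.6   92.9] yaw -14.9 tilt 0.26 q7 0.32
(548.7, -142.8, 70) [0.048, -0.098, 0.914] [0.3, -0.0, 0.1] rows 1
(548.7, -142.8, 46.5) [0.048, -0.102, 1.854] [0.3, -0.0, 0.1] rows 2
```

```bash
python3 -m handwheel '[[[0.04,-0.08,0.3],[0.2,0,0],25],[[0.04,-0.08,0.6],[0.2,0,0],25],[[0.04,-0.08,0.7],[0.2,0,0],25],[[0.04,-0.08,0.7],[0.2,0,0],25]]' && python3 -m handwheel '[[[0,0,0.2],[0,0,0],25],[[0,0,0.4],[0,0,0],25],[[0,0,0.6],[0,0,0],25],[[0,0,0.8],[0,0,0],25],[[0,0,1],[0,0,0],25],[[0,0,1.12],[0,0,0],25],[[0,0,1.12],[0,0,0],25]]'
```

```text
clock: 14.5
eef_pos: [547.2, -142.6, 72.9]
eef_rot: [-2.49, -1.912, 0.003]
contact_force: [-0.5, -0.1, -0.1]
finger_gap: 31.5
gripper_force: 30.0
clock: 15.08
eef_pos: [547.6, -143.0, 46.2]
eef_rot: [-2.491, -1.911, 0.001]
contact_force: [-3.1, 2.1, 10.2]
finger_gap: 31.4
gripper_force: 30.0
```

Contact with the floor at the expected height, so I release and lift away.

```bash
python3 -m handwheel '[[[0,0,0],[0,0,0],36],[[0,0,0],[0,0,0],45],[[0,0,0],[0,0,0],50],[[0,0,0],[0,0,0],50]]' && python3 -m handwheel '[[[0,0,-0.5],[0,0,0],50],[[0,0,-1.5],[0,0,0],50],[[0,0,-3],[0,0,0],50],[[0,0,-4.5],[0,0,0],50],[[0,0,-6],[0,0,0],50],[[0,0,-7.5],[0,0,0],50],[[0,0,-8],[0,0,0],50],[[0,0,-8],[0,0,0],50]]'
python3 -c "
from h import *
s,p,d=wshot('w9');W=wcloud(s,d);blob(W,549,-143,25,95,125);blob(W,549,-143,25,69,88);blob(W,531,-208,20,115,140)
plan((446,260,250,70),(544,352,250,-15))"
```

```text
clock: 15.42
eef_pos: [547.8, -142.9, 45.6]
eef_rot: [-2.491, -1.912, 0.002]
contact_force: [0.4, -0.1, 0.5]
finger_gap: 48.8
gripper_force: 0.0
clock: 16.08
eef_pos: [549.9, -144.1, 250.5]
eef_rot: [2.49, 1.91, 0.006]
contact_force: [0.5, 0.1, 0.3]
finger_gap: 49.6
gripper_force: 0.0
n 160 mid [ 547.4 -143.5  103. ] span [11.8 11.6 13.8] circ [ 547.3 -144. ] 6.6 ztop 109.8
n 317 mid [ 547.5 -141.7   78.3] span [23.7 19.8 18.1] circ [ 547.  -143.5] 14.5 ztop 87.3
n 336 mid [ 531.1 -208.   120.8] span [17.8 17.5 10.1] circ [ 530.8 -208.4] 9.9 ztop 125.9
at [ 548.9 -143.4  248.1] yaw -15.0 tilt 0.13 q7 0.19
(446, 260, 250) [14.524, -8.147, -0.081] [0.1, 0.0, -85.0] rows 12
(544, 352, 250) [19.092, -5.312, -0.071] [0.1, -0.1, 0.0] rows 12
```

```bash
python3 -m handwheel '[[[1,-0.56,0],[0,0,-5],85],[[2.4,-1.35,0],[0,0,-12],85],[[3.8,-2.13,0],[0,0,-19],85],[[5.2,-2.9,0],[0,0,-26],85],[[6.6,-3.7,0],[0,0,-33],85],[[8,-4.5,0],[0,0,-40],85],[[9.4,-5.3,0],[0,0,-47],85],[[10.8,-6.05,0],[0,0,-54],85]]'
python3 -c "
from h import *
plan((446,260,230,60))"
```

```text
clock: 16.8
eef_pos: [469.8, 158.4, 245.1]
eef_rot: [-1.342, -2.837, 0.003]
contact_force: [1.4, 0.4, 0.3]
finger_gap: 84.9
gripper_force: 0.0
at [469.8 158.4 245.1] yaw 39.4 tilt 0.21 q7 0.38
(446, 260, 230) [3.743, 1.844, 0.605] [-0.1, -0.1, -20.6] rows 3
```

```bash
python3 -m handwheel '[[[1.2,0.6,0.2],[0,0,-7],85],[[2.5,1.2,0.4],[0,0,-14],85],[[3.74,1.84,0.6],[0,0,-20.6],85],[[3.74,1.84,0.6],[0,0,-20.6],85],[[3.74,1.84,0.6],[0,0,-20.6],85],[[3.74,1.84,0.6],[0,0,-20.6],85],[[3.74,1.84,0.6],[0,0,-20.6],85]]'
python3 -c "
from h import *
s,p,d=wshot('w10');W=wcloud(s,d);plan((446,260,42,60));blob(W,446,260,45,80,95);blob(W,544,352,45,128,140);blob(W,440,378,35,70,85)"
```

```text
clock: 17.38
eef_pos: [448.8, 256.9, 230.7]
eef_rot: [-0.827, -3.029, 0.002]
contact_force: [-0.4, 0.5, -0.0]
finger_gap: 84.9
gripper_force: 0.0
at [448.9 257.  230.9] yaw 59.5 tilt 0.11 q7 0.52
(446, 260, 42) [0.152, 0.054, 7.558] [-0.1, -0.1, -0.5] rows 5
n 2570 mid [444.3 261.3  85.3] span [50.3 49.7  4.7] circ [445.2 260.7] 28.4 ztop 87.7
n 1433 mid [543.7 353.9 131.5] span [40.  39.1  6.5] circ [543.  354.3] 22.5 ztop 134.7
n 373 mid [438.3 380.   74.6] span [35.9 35.8  8.6] circ [438.4 379.9] 19.1 ztop 78.9
```

View pics/w10.png

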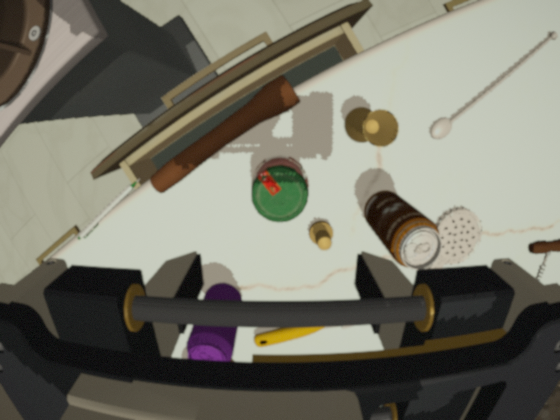

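The jar lid is at (280,192), clear of its neighbours. The can is at (415,240) and the jigger at (372,127).

```bash
python3 -m handwheel '[[[0.2,0.06,1],[0,0,0],85],[[0.21,0.06,2.5],[0,0,0],85],[[0.21,0.06,4],[0,0,0],85],[[0.21,0.06,4.6],[0,0,0],85],[[0.21,0.06,4.6],[0,0,0],85],[[0.21,0.06,4.6],[0,0,0],85],[[0.21,0.06,4.6],[0,0,0],85]]'
python3 -c "
from h import *
s,p,d=wshot('w11');W=wcloud(s,d);blob(W,446,260,45,80,95);plan((445,261,42,60))"
```

```text
clock: 18.02
eef_pos: [445.8, 262.4, 117.5]
eef_rot: [-0.825, -3.031, -0.002]
contact_force: [0.3, 0.3, 0.7]
finger_gap: 84.8
gripper_force: 0.0
n 5547 mid [444.  261.6  84.9] span [50.1 49.3  5.5] circ [445.  260.6] 28.4 ztop 87.6
at [445.9 262.8 117.8] yaw 59.6 tilt 0.13 q7 0.57
(445, 261, 42) [-0.005, -0.086, 3.031] [0.1, -0.0, -0.4] rows 2
```

```bash
python3 -m handwheel '[[[0,-0.08,0.8],[0,0,0],85],[[0,-0.09,1.8],[0,0,0],85],[[0,-0.09,2.7],[0,0,0],85],[[0,-0.09,3.2],[0,0,0],85],[[0,-0.09,3.25],[0,0,0],85],[[0,-0.09,3.25],[0,0,0],85]]' && python3 -m handwheel '[[[0,0,0],[0,0,0],72],[[0,0,0],[0,0,0],68],[[0,0,0],[0,0,0],64],[[0,0,0],[0,0,0],60],[[0,0,0],[0,0,0],50],[[0,0,0],[0,0,0],50],[[0,0,0],[0,0,0],50],[[0,0,0],[0,0,0],50]]' 25
```

```text
clock: 18.57
eef_pos: [443.9, 260.9, 35.6]
eef_rot: [-0.823, -3.031, -0.001]
contact_force: [-0.2, 0.4, 0.3]
finger_gap: 85.0
gripper_force: 0.0
clock: 19.23
eef_pos: [443.6, 260.7, 35.5]
eef_rot: [-0.823, -3.03, -0.001]
contact_force: [-1.9, -1.7, 6.9]
finger_gap: 58.2
gripper_force: 25.0
```

```bash
python3 -m handwheel '[[[0,0,-0.3],[0,0,0],50],[[0,0,-1],[0,0,0],50],[[0,0,-2],[0,0,0],50],[[0,0,-3.5],[0,0,0],50],[[0,0,-5],[0,0,0],50],[[0,0,-6.5],[0,0,0],50],[[0,0,-7],[0,0,0],50],[[0,0,-7],[0,0,0],50]]' 40
python3 -c "
from h import *
plan((488,-365,205,-15),(450,100,205,30))"
```

```text
clock: 19.9
eef_pos: [445.2, 261.4, 213.6]
eef_rot: [0.823, 3.03, 0.008]
contact_force: [0.8, 1.1, -4.6]
finger_gap: 57.6
gripper_force: 40.0
at [445.2 261.4 213.6] yaw 59.6 tilt 0.31 q7 0.52
(488, -365, 205) [-14.15, -20.751, 0.235] [0.3, -0.2, 74.6] rows 16
(450, 100, 205) [-3.431, -5.474, 0.315] [0.3, -0.1, 29.6] rows 5
```

```bash
python3 -m handwheel '[[[-0.5,-0.73,0],[0,0,4],50],[[-1.2,-1.76,0],[0,0,9],50],[[-2,-2.93,0],[0,0,14],50],[[-2.9,-4.25,0],[0,0,19],50],[[-3.8,-5.57,0],[0,0,24],50],[[-4.7,-6.9,0],[0,0,29],50],[[-5.6,-8.2,0],[0,0,34],50],[[-6.5,-9.5,0],[0,0,39],50]]'
python3 -c "
from h import *
plan((488,-365,210,-15),(494,-342,205,-15))"
```

```text
clock: 20.57
eef_pos: [462.2, -28.4, 208.3]
eef_rot: [-1.791, -2.577, 0.003]
contact_force: [2.0, 0.8, -4.4]
finger_gap: 58.1
gripper_force: 40.0
at [462.2 -28.4 208.3] yaw 20.4 tilt 0.24 q7 0.47
(488, -365, 210) [-12.982, -3.723, -0.073] [-0.2, -0.0, 35.4] rows 9
(494, -342, 205) [-12.204, -3.177, 0.126] [-0.2, -0.0, 35.4] rows 8
```

```bash
python3 -m handwheel '[[[-1.5,-0.4,0],[0,0,5],50],[[-3.1,-0.85,0],[0,0,10],50],[[-4.7,-1.3,0],[0,0,15],50],[[-6.3,-1.75,0],[0,0,20],50],[[-7.9,-2.2,0],[0,0,25],50],[[-9.4,-2.6,0],[0,0,30],50],[[-10.8,-2.95,0],[0,0,35.4],50],[[-11.8,-3.2,0],[0,0,35.4],50]]' && python3 -m handwheel '[[[0,0,0],[0,0,0],50],[[0,0,0],[0,0,0],50],[[0,0,0],[0,0,0],50],[[0,0,0],[0,0,0],50]]'
python3 -c "
from h import *
s,p,d=wshot('w12');W=wcloud(s,d);plan((488,-365,150,-15),(488,-365,70,-15));wells(s,d)
blob(W,531,-208,20,115,140);P=s['eef_pos'];blob(W,P[0],P[1],45,P[2]+40,P[2]+60)"
```

```text
clock: 21.23
eef_pos: [491.3, -333.8, 207.6]
eef_rot: [-2.494, -1.905, 0.006]
contact_force: [0.8, -0.4, -4.0]
finger_gap: 57.9
gripper_force: 40.0
clock: 21.57
eef_pos: [492.6, -329.1, 208.4]
eef_rot: [-2.484, -1.917, 0.002]
contact_force: [0.5, 0.3, -3.9]
finger_gap: 57.7
gripper_force: 40.0
at [ 492.8 -329.1  208.8] yaw -14.7 tilt 0.18 q7 0.61
(488, -365, 150) [-1.441, 0.183, 2.349] [-0.2, -0.1, 0.3] rows 2
(488, -365, 70) [-1.444, 0.193, 5.549] [-0.2, -0.1, 0.3] rows 4
outline [[436.70001220703125, -363.5], [534.0999755859375, -389.70001220703125], [600.2000122070312, -143.60000610351562], [502.79998779296875, -117.5]] [254.8 100.8] 74.96571350097656
well [ 510.8 -282.7] [64.2 64.5]
well [ 531.2 -208. ] [52.6 56.7]
n 572 mid [ 530.4 -209.4  122.2] span [17.7 17.8  7.9] circ [ 530.8 -209. ] 10.2 ztop 126.2
n 8295 mid [ 494.4 -323.8  256.6] span [66.1 43.3 14.7] circ [ 496.2 -317.7] 41.1 ztop 264.0
```

View pics/w12.png

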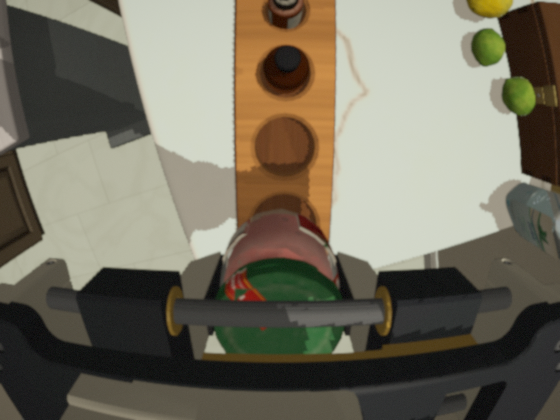

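```bash
python3 -m handwheel '[[[-0.5,0.06,0],[0,0,0],50],[[-1.2,0.15,0.5],[-0.2,-0.1,0.3],50],[[-1.42,0.2,1.8],[-0.2,-0.1,0.3],50],[[-1.42,0.2,3.2],[-0.2,-0.1,0.3],50],[[-1.42,0.2,4.2],[-0.2,-0.1,0.3],50],[[-1.42,0.2,4.6],[-0.2,-0.1,0.3],50],[[-1.42,0.2,4.6],[-0.2,-0.1,0.3],50],[[-1.42,0.2,4.6],[-0.2,-0.1,0.3],50]]' && python3 -m handwheel '[[[0,0,0],[0,0,0],50],[[0,0,0],[0,0,0],50]]'
python3 -c "
from h import *
plan((488.6,-364.4,70,-15),(488.6,-364.4,43.5,-15))"
```

```text
clock: 22.28
eef_pos: [489.0, -366.0, 95.2]
eef_rot: [2.491, 1.91, -0.0]
contact_force: [0.2, 0.0, -2.9]
finger_gap: 58.1
gripper_force: 40.0
clock: 22.45
eef_pos: [489.5, -367.0, 96.4]
eef_rot: [2.489, 1.908, 0.001]
contact_force: [-0.4, 0.1, -4.6]
finger_gap: 58.0
gripper_force: 40.0
at [ 489.5 -367.    96.4] yaw -15.0 tilt 0.31 q7 0.76
(488.6, -364.4, 70) [0.093, -0.067, 1.055] [0.3, 0.1, -0.0] rows 1
(488.6, -364.4, 43.5) [0.096, -0.072, 2.115] [0.3, 0.1, -0.0] rows 2
```

```bash
python3 -m handwheel '[[[0.07,-0.05,0.3],[0.2,0,0],50],[[0.07,-0.05,0.6],[0.2,0,0],50],[[0.07,-0.05,0.9],[0.2,0,0],50],[[0.07,-0.05,0.9],[0.2,0,0],50],[[0.07,-0.05,0.9],[0.2,0,0],50]]'; python3 -c "
from h import *
plan((488.6,-364.4,43.5,-15))"
```

```text
clock: 22.87
eef_pos: [487.2, -364.0, 71.2]
eef_rot: [-2.492, -1.91, 0.005]
contact_force: [0.3, 1.0, -3.7]
finger_gap: 58.1
gripper_force: 40.0
at [ 487.2 -364.    71.2] yaw -15.1 tilt 0.2 q7 0.77
(488.6, -364.4, 43.5) [0.002, 0.06, 1.109] [-0.2, 0.1, -0.1] rows 1
```

```bash
python3 -m handwheel '[[[0,0.04,0.2],[0,0,0],50],[[0,0.04,0.4],[0,0,0],50],[[0,0.04,0.6],[0,0,0],50],[[0,0.04,0.8],[0,0,0],50],[[0,0.04,0.95],[0,0,0],50],[[0,0.04,1.05],[0,0,0],50],[[0,0.04,1.1],[0,0,0],50],[[0,0.04,1.1],[0,0,0],50]]'
```

```text
clock: 23.53
eef_pos: [488.5, -364.6, 44.2]
eef_rot: [-2.493, -1.91, 0.004]
contact_force: [0.8, -0.9, -4.4]
finger_gap: 58.0
gripper_force: 40.0
```

```bash
python3 -m handwheel '[[[0,0,0.03],[0,0,0],50],[[0,0,0.06],[0,0,0],50],[[0,0,0.06],[0,0,0],50]]' && python3 -m handwheel '[[[0,0,0],[0,0,0],64],[[0,0,0],[0,0,0],72],[[0,0,0],[0,0,0],82],[[0,0,0],[0,0,0],82],[[0,0,0],[0,0,0],82]]' && python3 -m handwheel '[[[0,0,-0.5],[0,0,0],82],[[0,0,-1.5],[0,0,0],82],[[0,0,-3],[0,0,0],82],[[0,0,-4.5],[0,0,0],82],[[0,0,-6],[0,0,0],82],[[0,0,-7.5],[0,0,0],82],[[0,0,-8.2],[0,0,0],82],[[0,0,-8.2],[0,0,0],82]]'
python3 -c "
from h import *
s,p,d=wshot('w13');W=wcloud(s,d);blob(W,488,-365,45,85,110);wells(s,d);blob(W,531,-208,20,115,140)
X=W.reshape(-1,3);q=X[(np.hypot(X[:,0]-488,X[:,1]+365)<24)&(X[:,2]>88)&(X[:,2]<102)];print(np.linalg.lstsq(np.c_[q[:,:2]-[488,-365],np.ones(len(q))],q[:,2],rcond=None)[0])
plan((543.5,354,260,-15))"
```

```text
clock: 23.78
eef_pos: [488.7, -365.0, 43.6]
eef_rot: [2.493, 1.911, -0.003]
contact_force: [-1.1, 0.7, 1.8]
finger_gap: 58.1
gripper_force: 40.0
clock: 24.2
eef_pos: [488.7, -364.7, 43.1]
eef_rot: [-2.493, -1.911, 0.004]
contact_force: [-1.0, 0.3, 0.2]
finger_gap: 81.0
gripper_force: 0.0
clock: 24.87
eef_pos: [490.2, -366.5, 253.8]
eef_rot: [2.489, 1.906, 0.001]
contact_force: [0.7, -0.3, -0.3]
finger_gap: 81.7
gripper_force: 0.0
n 2363 mid [ 489.3 -364.    92.2] span [49.8 50.6  7.1] circ [ 489.1 -365. ] 28.5 ztop 95.8
outline [[428.0, -396.20001220703125], [525.2999877929688, -422.3999938964844], [594.5999755859375, -165.60000610351562], [497.29998779296875, -139.39999389648438]] [266.  100.8] 74.90763092041016
well [ 510.7 -283.1] [63.7 66. ]
well [ 531.7 -205.7] [51.6 64. ]
n 402 mid [ 530.8 -209.7  121.8] span [17.7 17.8  9.2] circ [ 530.8 -209.4] 10.1 ztop 126.4
[-8.19799769e-03  8.59456321e-03  9.39941911e+01]
at [ 489.7 -365.5  251.1] yaw -15.1 tilt 0.24 q7 0.64
(543.5, 354, 260) [28.347, -5.411, -0.454] [0.2, 0.2, -0.1] rows 18
```

The jar is seated, with its lid level and its top at about 94. Now the can.

```bash
python3 -m handwheel '[[[1,-0.2,0],[0,0,-3],75],[[2.5,-0.48,0],[0,0,-8],75],[[4.1,-0.8,0],[0,0,-13],75],[[5.7,-1.1,0],[0,0,-18],75],[[7.3,-1.4,0],[0,0,-23],75],[[8.9,-1.7,0],[0,0,-28],75],[[10.5,-2,0],[0,0,-33],75],[[12.1,-2.3,0],[0,0,-38],75]]'; python3 -c "
from h import *
plan((530,340,250,60),(535,335,250,60))"
```

```text
clock: 25.58
eef_pos: [511.1, -55.3, 246.9]
eef_rot: [-1.729, -2.62, 0.005]
contact_force: [0.7, -0.1, 0.7]
finger_gap: 75.0
gripper_force: 0.0
at [511.1 -55.3 246.9] yaw 23.2 tilt 0.21 q7 0.6
(530, 340, 250) [14.239, 6.917, -0.144] [-0.2, -0.1, -36.8] rows 10
(535, 335, 250) [13.977, 7.022, -0.144] [-0.2, -0.1, -36.8] rows 10
```

```bash
python3 -m handwheel '[[[1.5,0.73,0],[0,0,-5],75],[[3,1.46,0],[0,0,-10],75],[[4.5,2.2,0],[0,0,-15],75],[[6,2.9,0],[0,0,-20],75],[[7.5,3.65,0],[0,0,-25],75],[[9,4.4,0],[0,0,-30],75],[[10.5,5.1,0],[0,0,-35],75],[[12,5.85,0],[0,0,-36.8],75]]' && python3 -m handwheel '[[[0,0,0],[0,0,0],75],[[0,0,0],[0,0,0],75],[[0,0,0],[0,0,0],75]]'; python3 -c "
from h import *
s,p,d=wshot('w14');W=wcloud(s,d);plan((543.5,354,180,60));blob(W,543.5,354,45,128,140)"
```

```text
clock: 26.25
eef_pos: [528.8, 277.1, 246.2]
eef_rot: [-0.812, -3.032, 0.005]
contact_force: [0.4, 0.5, 0.4]
finger_gap: 75.1
gripper_force: 0.0
clock: 26.5
eef_pos: [529.5, 274.5, 246.1]
eef_rot: [-0.82, -3.03, 0.006]
contact_force: [0.1, 0.4, -0.3]
finger_gap: 75.0
gripper_force: 0.0
at [529.8 273.7 246.5] yaw 59.6 tilt 0.24 q7 0.62
(543.5, 354, 180) [1.15, 3.059, 2.649] [-0.2, -0.1, -0.4] rows 3
n 1722 mid [543.9 354.  131.4] span [39.3 38.5  6.4] circ [543.4 353.9] 22.3 ztop 134.6
```

```bash
python3 -m handwheel '[[[0.3,0.9,0],[0,0,0],75],[[0.8,2.2,0.3],[0,0,-0.4],75],[[1.15,3.06,1],[0,0,-0.4],75],[[1.15,3.06,2],[0,0,-0.4],75],[[1.15,3.06,2.65],[0,0,-0.4],75],[[1.15,3.06,2.65],[0,0,-0.4],75],[[1.15,3.06,2.65],[0,0,-0.4],75],[[1.15,3.06,2.65],[0,0,-0.4],75]]'; python3 -c "
from h import *
s,p,d=wshot('w15');W=wcloud(s,d);plan((543.5,354,80,60));blob(W,543.5,354,45,128,140)"
```

```text
clock: 27.22
eef_pos: [544.6, 354.8, 182.2]
eef_rot: [-0.813, -3.034, 0.001]
contact_force: [-0.5, 0.6, -0.4]
finger_gap: 74.9
gripper_force: 0.0
at [544.7 355.2 182.5] yaw 60.0 tilt 0.01 q7 0.56
(543.5, 354, 80) [0.018, -0.063, 4.1] [-0.0, -0.0, 0.0] rows 3
n 2840 mid [543.9 354.4 131.4] span [39.6 39.   6.3] circ [543.8 354.5] 22.1 ztop 134.5
```

```bash
python3 -m handwheel '[[[0.01,-0.03,0.8],[0,0,0],75],[[0.01,-0.03,1.8],[0,0,0],75],[[0.01,-0.03,2.8],[0,0,0],75],[[0.01,-0.03,3.7],[0,0,0],75],[[0.01,-0.03,4.1],[0,0,0],75],[[0.01,-0.03,4.1],[0,0,0],75],[[0.01,-0.03,4.1],[0,0,0],75]]' && python3 -m handwheel '[[[0,0,0],[0,0,0],62],[[0,0,0],[0,0,0],58],[[0,0,0],[0,0,0],54],[[0,0,0],[0,0,0],45],[[0,0,0],[0,0,0],45],[[0,0,0],[0,0,0],45],[[0,0,0],[0,0,0],45]]' 20
```

```text
clock: 27.85
eef_pos: [543.5, 355.3, 79.4]
eef_rot: [-0.81, -3.034, 0.001]
contact_force: [0.3, 0.0, 1.0]
finger_gap: 75.1
gripper_force: 0.0
clock: 28.43
eef_pos: [543.2, 355.4, 79.1]
eef_rot: [-0.81, -3.034, 0.001]
contact_force: [-1.3, -0.7, 6.3]
finger_gap: 51.5
gripper_force: 20.0
```

```bash
python3 -m handwheel '[[[0,0,-0.3],[0,0,0],45],[[0,0,-1],[0,0,0],45],[[0,0,-2],[0,0,0],45],[[0,0,-3.5],[0,0,0],45],[[0,0,-5],[0,0,0],45],[[0,0,-6.4],[0,0,0],45],[[0,0,-6.8],[0,0,0],45],[[0,0,-6.8],[0,0,0],45]]' 40
python3 -c "
from h import *
plan((510.7,-282,245,-15))"
```

```text
clock: 29.1
eef_pos: [544.5, 356.2, 252.0]
eef_rot: [0.809, 3.034, 0.005]
contact_force: [-0.2, 0.3, -3.0]
finger_gap: 51.1
gripper_force: 39.9
at [544.5 356.2 252. ] yaw 60.1 tilt 0.2 q7 0.54
(510.7, -282, 245) [-11.542, -22.809, 0.213] [0.2, -0.1, 75.1] rows 16
```

```bash
python3 -m handwheel '[[[-0.4,-0.8,0],[0,0,4],45],[[-1,-2,0],[0,0,9],45],[[-1.7,-3.35,0],[0,0,14],45],[[-2.4,-4.7,0],[0,0,19],45],[[-3.1,-6.1,0],[0,0,24],45],[[-3.8,-7.5,0],[0,0,29],45],[[-4.5,-8.9,0],[0,0,34],45],[[-5.2,-10.3,0],[0,0,39],45]]'
python3 -c "
from h import *
plan((516,-262,245,-15))"
```

```text
clock: 29.77
eef_pos: [525.8, 65.6, 246.7]
eef_rot: [-1.78, -2.585, 0.007]
contact_force: [1.3, -0.1, -2.5]
finger_gap: 51.2
gripper_force: 39.9
at [525.8  65.6 246.7] yaw 20.9 tilt 0.32 q7 0.33
(516, -262, 245) [-12.103, -5.038, 0.098] [-0.3, 0.1, 35.9] rows 8
```

```bash
python3 -m handwheel '[[[-1.5,-0.6,0],[0,0,5],45],[[-3.1,-1.28,0],[0,0,10],45],[[-4.7,-1.95,0],[0,0,15],45],[[-6.3,-2.6,0],[0,0,20],45],[[-7.9,-3.28,0],[0,0,25],45],[[-9.4,-3.9,0],[0,0,30],45],[[-10.8,-4.5,0],[0,0,35.9],45],[[-11.6,-4.85,0],[-0.3,0.1,35.9],45]]' && python3 -m handwheel '[[[0,0,0],[0,0,0],45],[[0,0,0],[0,0,0],45],[[0,0,0],[0,0,0],45],[[0,0,0],[0,0,0],45]]'
python3 -c "
from h import *
s,p,d=wshot('w16');W=wcloud(s,d);plan((511,-281.3,120,-15));wells(s,d)
blob(W,531,-208,20,115,140);blob(W,548,-143,20,95,115)"
```

```text
clock: 30.43
eef_pos: [516.8, -251.2, 247.3]
eef_rot: [2.498, 1.904, -0.001]
contact_force: [-0.9, 0.5, -1.2]
finger_gap: 50.8
gripper_force: 39.9
clock: 30.77
eef_pos: [518.9, -245.1, 247.9]
eef_rot: [-2.486, -1.919, -0.003]
contact_force: [0.5, 0.4, -2.2]
finger_gap: 51.1
gripper_force: 39.9
at [ 519.1 -245.1  248.2] yaw -14.6 tilt 0.14 q7 0.42
(511, -281.3, 120) [-1.495, 0.045, 5.125] [0.1, -0.1, 0.4] rows 4
outline [[456.3999938964844, -290.79998779296875], [553.5999755859375, -317.0], [605.4000244140625, -125.19999694824219], [508.20001220703125, -98.9000015258789]] [198.7 100.7] 74.88008117675781
well [ 530.5 -209.1] [53.4 56. ]
well [ 548.3 -144.1] [42.4 43.5]
n 398 mid [ 530.9 -208.4  122.1] span [17.4 17.8  7.8] circ [ 530.8 -208.8] 9.7 ztop 126.0
n 172 mid [ 547.2 -144.   105.6] span [12.2 12.   8.3] circ [ 547.5 -144.1] 6.9 ztop 109.7
```

View pics/w16.png

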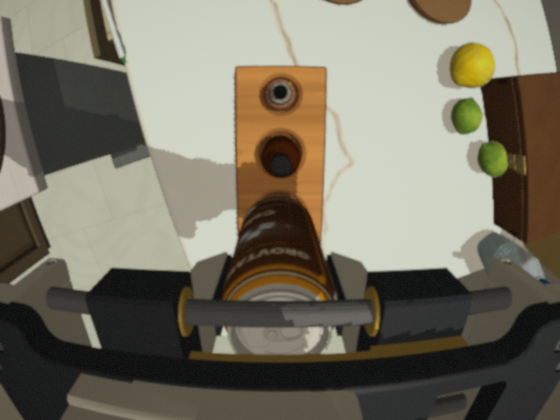

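The can at (280,260) is held upright, and the dropper (281,93) and dasher (281,157) stand straight in their wells. I move across first, then lower.

```bash
python3 -m handwheel '[[[-0.5,0.02,0],[0,0,0],45],[[-1.2,0.04,0],[0,0,0.4],45],[[-1.48,0.05,0.8],[0,0,0.4],45],[[-1.48,0.05,2],[0,0,0.4],45],[[-1.48,0.05,3.4],[0,0,0.4],45],[[-1.48,0.05,4.6],[0,0,0.4],45],[[-1.48,0.05,5],[0,0,0.4],45],[[-1.48,0.05,5],[0,0,0.4],45]]' && python3 -m handwheel '[[[0,0,0],[0,0,0],45],[[0,0,0],[0,0,0],45],[[0,0,0],[0,0,0],45]]'
python3 -c "
from h import *
plan((511,-281.3,105,-15),(511,-281.3,87,-15))"
```

```text
clock: 31.48
eef_pos: [509.7, -281.9, 121.8]
eef_rot: [-2.493, -1.908, -0.001]
contact_force: [0.2, 0.7, -1.8]
finger_gap: 51.0
gripper_force: 39.9
clock: 31.73
eef_pos: [512.3, -283.6, 125.9]
eef_rot: [2.492, 1.907, 0.007]
contact_force: [0.7, -0.0, -1.8]
finger_gap: 51.0
gripper_force: 39.9
at [ 512.3 -283.6  125.9] yaw -15.2 tilt 0.34 q7 0.59
(511, -281.3, 105) [0.073, -0.08, 0.837] [0.3, -0.1, -0.2] rows 1
(511, -281.3, 87) [0.072, -0.084, 1.557] [0.3, -0.1, -0.2] rows 1
```

```bash
python3 -m handwheel '[[[0.06,-0.06,0.2],[0.2,0,0],45],[[0.06,-0.06,0.4],[0.2,0,0],45],[[0.06,-0.06,0.6],[0.2,0,0],45],[[0.06,-0.06,0.75],[0.2,0,0],45],[[0.06,-0.06,0.75],[0.2,0,0],45]]'; python3 -c "
from h import *
plan((511,-281.3,87,-15))"
```

```text
clock: 32.15
eef_pos: [509.6, -280.5, 104.2]
eef_rot: [-2.493, -1.907, 0.0]
contact_force: [-0.3, 0.9, -2.3]
finger_gap: 51.0
gripper_force: 39.9
at [ 509.6 -280.5  104.2] yaw -15.2 tilt 0.17 q7 0.6
(511, -281.3, 87) [-0.016, 0.063, 0.688] [-0.1, -0.1, -0.2] rows 1
```

```bash
python3 -m handwheel '[[[-0.01,0.03,0.15],[0,0,0],45],[[-0.01,0.03,0.3],[0,0,0],45],[[-0.01,0.03,0.45],[0,0,0],45],[[-0.01,0.03,0.6],[0,0,0],45],[[-0.01,0.03,0.68],[0,0,0],45],[[-0.01,0.03,0.7],[0,0,0],45],[[-0.01,0.03,0.7],[0,0,0],45]]'
```

```text
clock: 32.73
eef_pos: [510.7, -281.3, 87.5]
eef_rot: [-2.494, -1.907, -0.001]
contact_force: [0.6, -0.7, -2.1]
finger_gap: 50.8
gripper_force: 39.9
```

```bash
python3 -m handwheel '[[[0,0,0.03],[0,0,0],45],[[0,0,0.06],[0,0,0],45],[[0,0,0.06],[0,0,0],45]]' && python3 -m handwheel '[[[0,0,0],[0,0,0],56],[[0,0,0],[0,0,0],64],[[0,0,0],[0,0,0],70],[[0,0,0],[0,0,0],70],[[0,0,0],[0,0,0],70]]' && python3 -m handwheel '[[[0,0,-0.5],[0,0,0],70],[[0,0,-1.5],[0,0,0],70],[[0,0,-3],[0,0,0],70],[[0,0,-4.5],[0,0,0],70],[[0,0,-6],[0,0,0],70],[[0,0,-7.5],[0,0,0],70],[[0,0,-8],[0,0,0],70],[[0,0,-8],[0,0,0],70]]' && python3 -m handwheel '[[[6,0,0],[0,0,0],70],[[6,0,0],[0,0,0],70],[[6,0,0],[0,0,0],70],[[6,0,0],[0,0,0],70],[[6,0,0],[0,0,0],70],[[6,0,0],[0,0,0],70],[[6,0,0],[0,0,0],70],[[6,0,0],[0,0,0],70]]'
python3 -c "
from h import *
s,p,d=wshot('w17')
p,d=robot.get_image('scene');a=p[130:360,140:400];W=cloud('scene',d)
b,d2=robot.get_image('side')
cv2.imwrite('pics/fin.png',np.hstack([cv2.resize(a,(520,460)),cv2.resize(b[150:320,200:360],(276,460))[:, :276]])[:,:,::-1])
for x,y,r,l,h in((510.7,-287,45,130,150),(488,-370,45,85,110),(531,-213,25,115,140),(548,-148,25,95,120),(439,376,30,60,90)):blob(W,x,y,r,l,h)
W=cloud('side',d2);print('side')
for x,y,r,l,h in((510.7,-283,45,130,150),(488,-366,45,85,110),(531,-209,25,115,140),(548,-144,25,95,120)):blob(W,x,y,r,l,h)"
```

```text
clock: 32.98
eef_pos: [510.9, -281.6, 87.0]
eef_rot: [-2.495, -1.908, -0.002]
contact_force: [-2.0, 0.9, 5.4]
finger_gap: 50.9
gripper_force: 39.9
clock: 33.4
eef_pos: [510.9, -281.4, 86.2]
eef_rot: [-2.494, -1.908, -0.001]
contact_force: [-0.3, 0.1, 0.2]
finger_gap: 69.6
gripper_force: 0.0
clock: 34.07
eef_pos: [512.1, -283.3, 291.1]
eef_rot: [2.492, 1.905, 0.007]
contact_force: [-0.2, -0.9, -0.9]
finger_gap: 70.3
gripper_force: 0.0
clock: 34.73
eef_pos: [549.4, -138.5, 286.4]
eef_rot: [-2.496, -1.905, -0.0]
contact_force: [0.1, -0.3, 0.2]
finger_gap: 69.7
gripper_force: 0.0
n 315 mid [ 508.7 -285.5  136.9] span [42.  42.1 12.5] circ [ 509.2 -285.7] 24.8 ztop 143.2
n 466 mid [ 487.5 -368.8   91.8] span [49.8 50.9 11.1] circ [ 488.8 -368.9] 29.4 ztop 97.3
n 59 mid [ 530.7 -211.1  121.2] span [18.9 17.8 11.4] circ [ 531.2 -209.6] 11.3 ztop 126.9
n 26 mid [ 546.5 -148.3  101.5] span [ 9.5  9.9 12.4] circ [ 546.8 -147.9] 5.9 ztop 107.6
n 98 mid [440.4 379.2  69. ] span [33.8 37.1 16.6] circ [437.6 380.4] 21.0 ztop 77.3
side
n 81 mid [ 512.4 -282.8  136.2] span [40.9 46.9 11.2] circ [ 510.4 -282.8] 26.5 ztop 141.8
n 39 mid [ 476.7 -363.6   91.6] span [22.5 48.5 11.2] circ [ 485.7 -363.2] 25.2 ztop 97.2
n 23 mid [ 532.1 -207.3  120.9] span [16.7 17.8 10.5] circ [ 530.3 -207.5] 12.1 ztop 126.1
n 17 mid [ 550.2 -143.9  102.4] span [10.1 14.5 12.4] circ [ 548.8 -144.4] 8.7 ztop 108.6
```

View pics/fin.png

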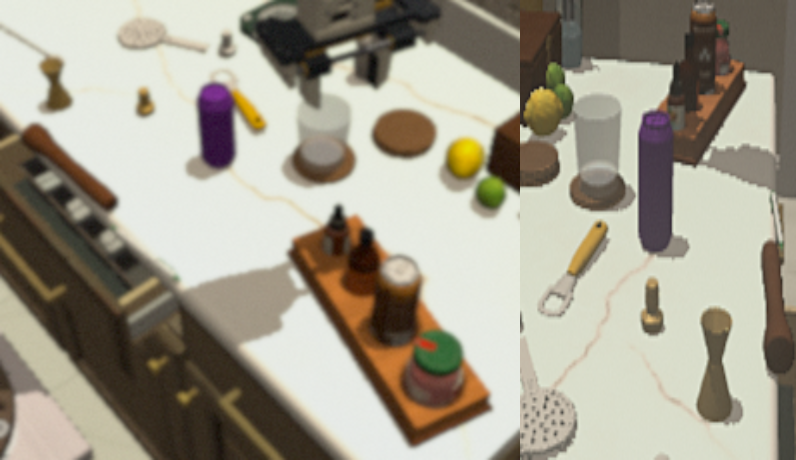

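The final views show the dropper, dasher, can and jar upright in wells 1–4, with their tops at 8 mm plus their own heights. The jigger and tumbler are undisturbed and the gripper is clear, so I hand in.

```bash
python3 -m handwheel '[[[0,0,0],[0,0,0],70],[[0,0,0],[0,0,0],70],[[0,0,0],[0,0,0],70],[[0,0,0],[0,0,0],70]]'; python3 -c "
from rig import robot
print(robot.close_job())"
```

```text
clock: 35.22
eef_pos: [550.1, -137.1, 286.5]
eef_rot: [-2.494, -1.907, -0.001]
contact_force: [1.6, 0.1, 0.5]
finger_gap: 69.9
gripper_force: 0.0
the job is handed in; nothing more can be done
None
```

The job is handed in at about 35 s: the dropper, dasher, can and cherry jar stand upright and fully down in wells one to four, smallest to largest, and the jigger and tumbler were not touched; handing in returned no verdict.

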